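Start a curing run: load handle blanks under the lamp hood, wind the timer, switch on

TASK

Switch the lamp off at the isolator, then slide every handle blank on the bench into a lane of its own under the lamp hood, round nose first, until the nose is fully home against the stop batten at the back. When all are in, wind the clockwork timer's key clockwise, by repeated partial turns, until it is fully wound, and then switch the isolator back on (handle thrown away from the robot). Leave the rasp, the small tin and the wood offcut beside the hood where they are, and leave the blanks resting fully home in their lanes.

Things in the scene. Friction and masses are not known exactly. Their poses are not given: they have to be found in the camera images.
- hood: Curing hood, fixed: a plywood board, 10 mm thick, with four parallel lanes under a lamp panel. Origin: on the table; x points along the lanes, away from the robot and into the hood, y to the left. Board x -150 to +90 mm, y +-195 mm. Lane centres at y = -127.5, -42.5, +42.5, +127.5 mm. A blank that is home has its nose at x = +60 mm, its tail at x = -80 mm, outside the panel.
- hood_stop (a point): Middle of the stop batten's front face, at the lanes' inner end (hood x = +60 mm), 17 mm above the table. The batten runs across all lanes, 15 mm high over the board. Lanes are 60 mm clear between wooden dividers 25 mm thick that run from hood x = -20 to +60 mm, 25 mm high over the board (the two outermost 50 mm high).
- hood_edge (a point): Middle of the lower front edge of the aluminium lamp panel (hood x = -20 mm), 60 mm above the table. The panel overhangs hood x = -20 to +80 mm, y +-185 mm; its top is 78 mm above the table, with caps to 81 mm. In front of this edge the board is open above and has no dividers.
- key (a joint): Angle of the timer's winding key, rad: grows as it is turned clockwise seen from above, 0 run down, 4.7 at the hard stop, fully wound. Starts between 0 and 0.6. A spring works against it (0.012 N m/rad) and a ratchet-like friction (0.10 N m) holds it wherever it is left, so it can be released and gripped again.
- key_grip (a point): Centre of the key's flat upright steel blade, on its vertical axis, 122 mm above the table. The blade is 50 mm wide (along this frame's x), 10 mm thick (y) and 34 mm high; it turns with the key. Its lower edge is 20 mm over the top of the timer case.
- timer: Timer, fixed: a grey box 110 x 110 x 85 mm high with a white dial on the side that faces the robot and the butterfly key on top in the middle. Origin: centre of its underside. It stands left or right of the hood, the isolator on the other side.
- isolator: Isolator, fixed: a grey box 90 (x) x 80 (y) x 55 mm high with a black-gripped throw handle on top. Origin: centre of its underside; its x points roughly away from the robot, and the handle swings in its x-z plane about a hinge 63 mm above the table.
- handle (a joint): Angle of the isolator's handle, rad: 0 = off, leaning 29 degrees to the isolator's -x (towards the robot); 1.0 = on, leaning 29 degrees to +x (away from the robot); upright at 0.5. It is heavy-headed: once past upright it falls over to that side by itself. Starts on.
- handle_tip (a point): Centre of the black cross grip (26 mm diameter, 45 mm long along the isolator's y) at the end of the handle, 72 mm from the hinge; at either end of its throw it is 126 mm above the table and 35 mm in x from the hinge.
- blank0: Handle blank 0, loose, may be absent: plain pale wood, 140 mm long (x), 40 mm wide (y), 30 mm thick, about 130 g. Origin: centre of its underside; +x points to its rounded nose (20 mm radius), the other end is square with a dark tang hole. Two to four of them lie flat on the bench before the hood, lengthwise roughly across the robot's view.
- nose0 (a point): End point of the round nose of blank 0, at half its thickness and width.
- blank1: Handle blank 1, loose, may be absent: plain pale wood, 140 mm long (x), 40 mm wide (y), 30 mm thick, about 130 g. Origin: centre of its underside; +x points to its rounded nose (20 mm radius), the other end is square with a dark tang hole. Two to four of them lie flat on the bench before the hood, lengthwise roughly across the robot's view.
- nose1 (a point): End point of the round nose of blank 1, at half its thickness and width.
- blank2: Handle blank 2, loose, may be absent: plain pale wood, 140 mm long (x), 40 mm wide (y), 30 mm thick, about 130 g. Origin: centre of its underside; +x points to its rounded nose (20 mm radius), the other end is square with a dark tang hole. Two to four of them lie flat on the bench before the hood, lengthwise roughly across the robot's view.
- nose2 (a point): End point of the round nose of blank 2, at half its thickness and width.
- blank3: Handle blank 3, loose, may be absent: plain pale wood, 140 mm long (x), 40 mm wide (y), 30 mm thick, about 130 g. Origin: centre of its underside; +x points to its rounded nose (20 mm radius), the other end is square with a dark tang hole. Two to four of them lie flat on the bench before the hood, lengthwise roughly across the robot's view.
- nose3 (a point): End point of the round nose of blank 3, at half its thickness and width.
- rasp: Bystander, loose: steel rasp with wooden handle, 215 mm long, lying between the hood and the left-hand box; origin: its underside. To be left alone.
- tin: Bystander, loose: small tin, 40 mm diameter, 45 mm high, left of the hood's front; origin: its underside. To be left alone.
- offcut: Bystander, loose: dark wood offcut 40 x 35 x 30 mm, right of the hood's front; origin: its underside. To be left alone.
Mind the look-alikes: they are no part of the job. Leave any pink look-alike of the timer alone. What is shaped like the blank2 but blue or pink is not meant.

How it is judged:
By the outcome, as a careful person would: the job done as asked, in the order asked, and still so for the second after the job is handed in, with the robot touching nothing.
Of blank0, blank1, blank2, blank3 only 2 to 4 are there at a start; the rules pass over those that are not, and their reading is None.
At some moment in a run one of blank0, blank1, blank2, blank3 may be knocked a few centimetres aside while the robot is not near it.
Once in a run the grip may slacken for a moment while it holds something.
It also fails if it takes over 210 s, if anything falls off the work surface, if the arm or the gripper's body presses on something with over 40 N, if the wrist force passes 120 N, or if a joint passes its speed limit or range.

ROBOT

A 6-joint arm with a two-finger parallel gripper is mounted at the origin on the work surface. World frame = base frame: x ahead of the robot, y to its left, z up, the work surface at z = 0. Lengths are in m, angles in rad, forces in N, time in s.
With the tool pointing down it reaches from about 0.375 to 0.925 m from the base axis. Payload 5.7 kg.
Tool frame: the origin (TCP) lies on the centre line of the jaws, within the pads' length; the fingertips stand arm.tcp_to_tips ahead of it and the grasp point (between the pads) lies 5 mm behind it (arm.tcp_to_tips is the distance from the TCP to the fingertips, in m); z points along the fingers, y is the line along which they close (so a half turn about z gives the same grasp; the last joint's range is limited). The gripper opens to 88 mm and grips with 3 to 60 N. Pads are 20 mm wide; open, the fingers measure 115 mm over their backs; the gripper's body (75 mm by 178 mm) begins 61 mm behind the grasp point.
Start: joints at [1.175, 0.359, 1.51, -0, 1.272, -0.115], TCP at [0.166, 0.576, 0.216] pointing down, gripper open.
Joint ranges: [-2.97, 2.97], [-1.01, 2.36], [0.21, 2.38], [-0.96, 4.11], [0.2, 2.71], [-2.98, 2.98]. Speed limits (rad/s): [2.39, 2.39, 3.14, 3.14, 3.14, 3.14].

INTERFACE

Orientations are given as [roll, pitch, yaw] about the fixed x, y, z axes, in that order (R = Rz(yaw) Ry(pitch) Rx(roll)).
In Python, from workcell import arm, fingers, sensors, snapshot gives the robot as it stands. The module is installed in compiled form; this text tells all that it offers. Calls block until the motion is done:
- arm.goto(position, orientation): joint-space move of the TCP to a pose.
- arm.move_straight(position, orientation=None, max_speed=0.15, until_force=None): straight line of the TCP; orientation=None keeps the orientation; max_speed is the mean speed in m/s. With until_force (N) it stops when the force on the tool has changed by that much, and returns True; else False.
- arm.set_joints(angles): joint-space move.
- fingers.grip(opening): finger opening in m; the grip force is fixed at half the most; returns when the fingers have stopped.
- arm.hold(seconds).
- arm.inverse_kinematics(position, orientation): joint angles nearest the present ones, or None.
- sensors.observe(): the state.
- snapshot(name): name is "side" or "top" or "wrist"; returns a dict with "frame" (384x512x3 uint8, red, green, blue), "range_z" (384x512 float32, m along the optical axis (not along the pixel's ray), 0 where there is no reading), "fx", "fy", "cx", "cy" (pixels), "origin" and "rotation" of the camera in the world. Camera axes: x right, y down, z forward; pixel columns grow to the right and rows downward; lengths in m; the calibration is good to about 2 mm. A picture is of the moment at which its call begins.
A pose or a line that the arm cannot do raises arm.Unreachable and nothing moves.
- arm.sign_off(): hands the job in; it is judged then, once.
The state is a dict: "clock": time; "qpos": joint angles; "joint_vel": joint speeds; "joint_torque": joint torques, N m; "tool_pos": TCP position; "tool_rot": TCP orientation; "contact_force": force on the tool from outside, world axes, zero at the start; "torque": the same for the moment, N m; "width": finger opening in m; "gripper_force": force on a finger pad.
Only numpy, scipy, OpenCV 4.12 (cv2) and the standard library are available. Lean on these libraries where they do the work, as an engineer would, in place of code of your own. Each camera call takes 0.05 s, during which the arm holds its last target. There are 200 camera calls.

## Working session

There is one attempt and no reset: what is moved stays moved. The work goes in short steps, each a Python script; the robot and the scene stay as the last script left them, time stands still between calls to the robot, and variables do not carry over. Pictures are saved under pics/ and viewed, at most 14 in all, crops included, and the job is handed in when it is done.

```bash
mkdir -p pics; ls; python3 - <<'E'
from workcell import arm,fingers,sensors,snapshot
import cv2,numpy as np,pickle
for n in("top","side"):
    s=snapshot(n); pickle.dump(s,open(f"{n}0.pkl","wb"))
    cv2.imwrite(f"pics/{n}0.png",cv2.resize(s["frame"][:,:,::-1],(800,600)))
    print(n,s["origin"],s["rotation"],s["fx"],s["fy"],s["cx"],s["cy"])
print(sensors.observe(),arm.tcp_to_tips)
E
```

```text
pics
top [ 0.26112763 -0.04244727  1.59500616] [-3.00107579 -0.00960944 -1.55236628] 432.8957575579978 432.8957575579978 248.76143316142907 190.33389643700116
side [ 0.0628285  -0.64685226  0.89900036] [-2.41192279 -0.01728485 -0.56546915] 369.5005468366786 369.5005468366786 259.3726648470878 185.75494775797483
{'clock': 0.1, 'qpos': array([ 1.17489675e+00,  3.59415613e-01,  1.51132450e+00, -2.42807646e-05,
        1.27248717e+00, -1.15081983e-01]), 'joint_vel': array([ 0.00063001, -0.00080416, -0.00144919, -0.00212492, -0.00110605,
       -0.00039633]), 'joint_torque': array([ 1.48654613e-03, -5.16342795e+01, -2.71408600e+01,  6.79321191e-02,
        2.75722897e-02, -1.94786992e-05]), 'tool_pos': array([0.16604548, 0.57590973, 0.21560388]), 'tool_rot': array([-3.13996618e+00, -1.64657550e-04,  2.86078208e+00]), 'contact_force': array([ 0.24260967, -0.03078871, -0.7675531 ]), 'torque': array([-0.02593728,  0.00089346,  0.0387634 ]), 'gripper_force': 0.0, 'width': 0.08809961075358981} 0.014
```

View pics/top0.png

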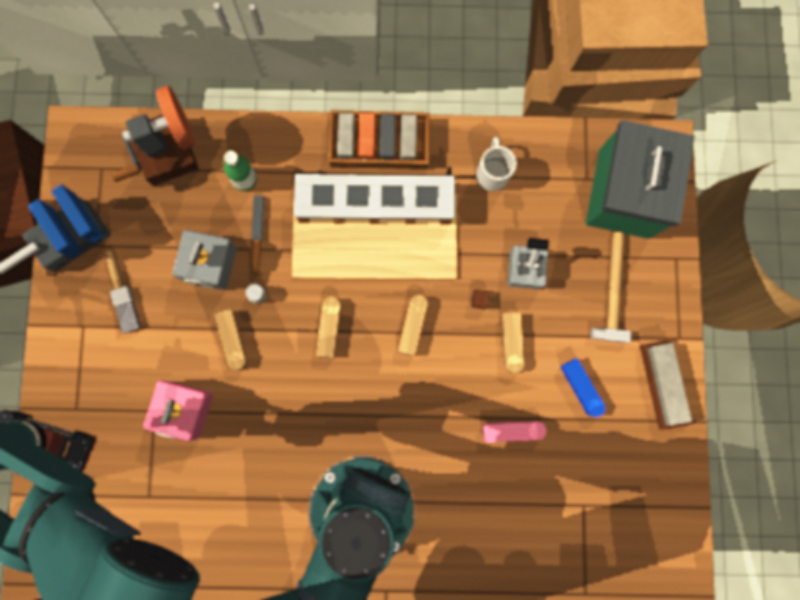

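View pics/side0.png

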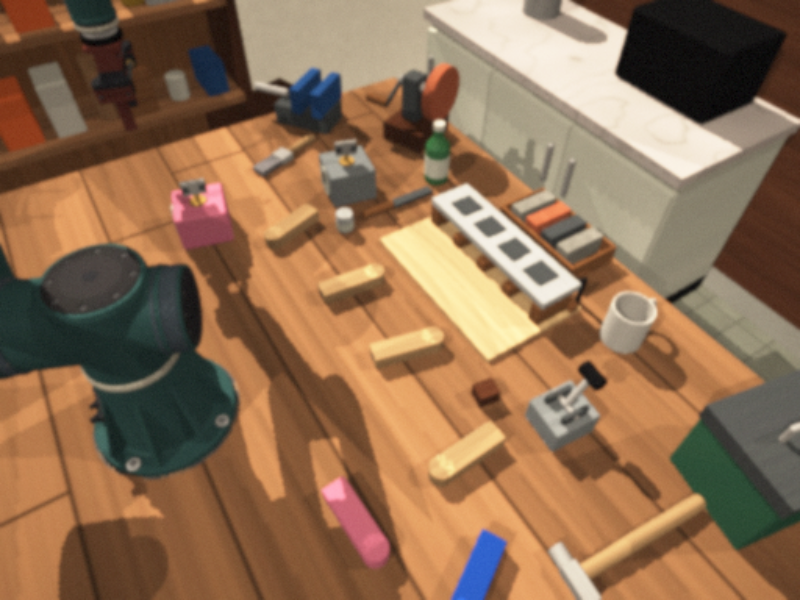

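The top view shows four pale blanks at (230,340), (328,328), (413,325) and (514,342). The hood is at (375,225), the grey timer at (204,258) and the isolator at (528,265) with its handle thrown away from the robot. The pink timer at (178,410), the pink blank at (515,432) and the blue blank at (583,388) are look-alikes and don't count. Next I'll measure positions and check nose directions in an enlarged crop.

```bash
cat > h.py <<'E'
from workcell import arm,fingers,sensors,snapshot
import numpy as np,cv2,pickle
from scipy.spatial.transform import Rotation as R
def cloud(s):
    z=s["range_z"]; v,u=np.mgrid[:z.shape[0],:z.shape[1]]
    p=np.stack([(u-s["cx"])/s["fx"]*z,(v-s["cy"])/s["fy"]*z,z],-1)
    rot=np.array(s["rotation"]); M=rot if rot.shape==(3,3) else R.from_euler("xyz",rot).as_matrix()
    p=p@M.T+s["origin"]; p[z==0]=np.nan; return p
def blobs(s,zlo,zhi,xr,yr,minpix=30,pale=False):
    p=cloud(s); m=(p[...,2]>zlo)&(p[...,2]<zhi)&(p[...,0]>xr[0])&(p[...,0]<xr[1])&(p[...,1]>yr[0])&(p[...,1]<yr[1])
    if pale:
        f=s["frame"].astype(int); m&=(f[...,0]>f[...,2]+25)&(f[...,1]>f[...,2]+15)
    n,l,st,_=cv2.connectedComponentsWithStats(m.astype(np.uint8)); o=[]
    for i in range(1,n):
        if st[i,4]<minpix: continue
        q=p[l==i]; c,sz,a=cv2.minAreaRect((q[:,:2]*1000).astype(np.float32))
        o.append((np.round(c,1),np.round(sz,1),round(a,1),round(np.median(q[:,2])*1000,1),st[i].tolist()))
    return o
E
python3 - <<'E'
from h import *
for n in("top","side"):
    s=pickle.load(open(n+"0.pkl","rb"));p=cloud(s)
    print(n,"table z",np.nanmedian(p[...,2]))
    print("blanks");[print(b) for b in blobs(s,.015,.045,(.25,.62),(-.5,.45),60)]
    print("panel");[print(b) for b in blobs(s,.07,.1,(.5,.95),(-.35,.35))]
    print("timer/iso");[print(b) for b in blobs(s,.045,.1,(.45,.8),(-.5,.5))]
    print("high");[print(b) for b in blobs(s,.11,.16,(.45,.8),(-.5,.5),5)]
f=pickle.load(open("top0.pkl","rb"))["frame"][:,:,::-1]
cv2.imwrite("pics/c0.png",cv2.resize(f[130:260,95:375],(800,371),interpolation=cv2.INTER_CUBIC))
E
```

```text
top table z -0.0005535481198740699
blanks
(array([578.5, 266.8]), array([81.1, 20.5]), 0.2, np.float64(21.1), [160, 153, 7, 22, 108])
(array([539.9, 333.3]), array([ 45.4, 122.8]), 54.7, np.float64(30.6), [129, 156, 22, 29, 79])
(array([ 542. , -354.1]), array([115.3,  57. ]), 39.2, np.float64(32.6), [325, 159, 22, 26, 65])
(array([486.5, 260.2]), array([37.8, 38.3]), 84.2, np.float64(40.5), [157, 182, 12, 12, 68])
(array([ 484.7, -266.4]), array([35.8, 41.3]), 83.2, np.float64(30.1), [302, 185, 11, 13, 112])
(array([ 421. , -109.9]), array([ 39.6, 139.7]), 76.9, np.float64(30.1), [255, 189, 18, 39, 410])
(array([412. ,  87.6]), array([ 40.7, 139.4]), 84.9, np.float64(30.3), [202, 190, 15, 39, 422])
(array([377. , 312.3]), array([139.3,  41.6]), 18.3, np.float64(30.2), [137, 198, 21, 39, 448])
(array([ 384.4, -342.8]), array([138.7,  41.7]), 2.0, np.float64(29.7), [321, 200, 14, 39, 439])
(array([ 301.4, -492.8]), array([91.3, 40.3]), 27.1, np.float64(30.3), [359, 229, 14, 28, 211])
panel
(array([ 800.8, -303.9]), array([77.9, 96.4]), 57.0, np.float64(84.1), [307, 88, 23, 29, 155])
(
[... 2985 characters left out ...]
73.1), [272, 94, 16, 16, 193])
(array([725.1, -14. ]), array([125.2, 371.8]), 1.7, np.float64(79.8), [276, 118, 100, 84, 2843])
(array([490.3, 259.6]), array([36.8, 32. ]), 66.2, np.float64(47.2), [215, 133, 10, 7, 51])
(array([ 779.2, -300.2]), array([78.6, 41.3]), 89.9, np.float64(72.6), [388, 188, 29, 30, 348])
(array([ 565.4, -377.5]), array([80.6, 91. ]), 85.9, np.float64(56.9), [339, 243, 45, 39, 989])
high
(array([766.1, 295.9]), array([31.1, 47. ]), 45.9, np.float64(124.5), [274, 79, 13, 16, 123])
(array([564.2, 376.1]), array([15.7, 50.8]), 72.1, np.float64(127.6), [214, 89, 15, 11, 124])
(array([ 598.2, -380.3]), array([27.1, 47.5]), 6.1, np.float64(136.1), [370, 231, 19, 19, 219])
```

View pics/c0.png

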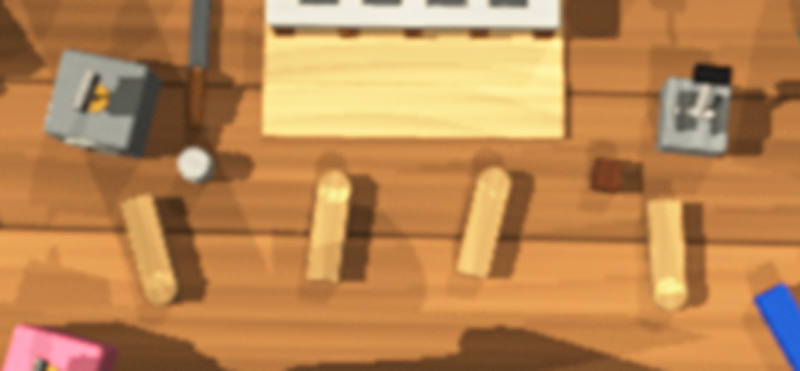

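In the crop, A (150,250) and D (668,255) have their noses towards the robot, at (160,290) and (670,295). B (330,225) and C (485,220) have theirs towards the hood, at (335,180) and (492,180). Next is the hood fit, then the isolator off.

```bash
python3 - <<'E'
from h import *
for n in("top","side"):
    s=pickle.load(open(n+"0.pkl","rb"));p=cloud(s);f=s["frame"].astype(int)
    reg=(p[...,0]>.45)&(p[...,0]<.85)&(p[...,1]>-.3)&(p[...,1]<.28)
    pan=reg&(p[...,2]>.073)&(p[...,2]<.088)&(f.min(-1)>0)
    brd=reg&(p[...,2]>.006)&(p[...,2]<.016)&(f[...,0]>140)&(f[...,1]>f[...,0]*.72)
    for nm,m in(("pan",pan),("brd",brd)):
        k,l,st,_=cv2.connectedComponentsWithStats(m.astype(np.uint8)); i=1+st[1:,4].argmax()
        q=p[l==i][:,:2]*1000; print(n,nm,cv2.minAreaRect(q.astype(np.float32)),len(q))
        # front edge: min x per y-bin
        b=((q[:,1])//6).astype(int); e=np.array([q[b==j][q[b==j][:,0].argmin()] for j in np.unique(b)])[3:-3]
        c=np.polyfit(e[:,1],e[:,0],1);c2=np.polyfit(e[abs(e[:,0]-np.polyval(c,e[:,1]))<6][:,1],e[abs(e[:,0]-np.polyval(c,e[:,1]))<6][:,0],1)
        print(" front: x at y=-14:",np.polyval(c2,-14)," yaw deg",-np.degrees(np.arctan(c2[0])))
    m=(p[...,0]>.45)&(p[...,0]<.85)&(p[...,1]<-.42)&(p[...,1]>-.75)&(p[...,2]>.06);q=p[m]
    print("toolbox",q.min(0),q.max(0))
E
```

```text
top pan ((718.79736328125, -13.802886962890625), (120.19435119628906, 370.7231140136719), 2.146688461303711) 2528
 front: x at y=-14: 664.1396627970892  yaw deg 0.6308046280986535
top brd ((604.648681640625, -15.53521728515625), (149.06857299804688, 391.0400695800781), 1.4096355438232422) 3122
 front: x at y=-14: 534.583127139908  yaw deg 0.8934258654667417
toolbox [ 0.63887828 -0.72175418  0.0601402 ] [ 0.8498496  -0.51822162  0.21001852]
side pan ((717.533203125, -14.65655517578125), (122.70862579345703, 372.5182189941406), 4.303686618804932) 2503
 front: x at y=-14: 668.025114075019  yaw deg 0.5530783472906244
side brd ((641.8269653320312, -14.2733154296875), (211.09652709960938, 395.0213317871094), 0.8231939077377319) 4131
 front: x at y=-14: 538.0961906855431  yaw deg 0.4957512131357819
toolbox [ 0.64094783 -0.69500403  0.06012698] [ 0.84894989 -0.51937016  0.20709326]
```

```bash
cat >> h.py <<'E'
HX,HY,HT=.687,-.0145,np.radians(.7)
IX,IY,IT=.5632,-.3772,np.radians(-4.7)
def fr(o,t,x,y): return np.array([o[0]+np.cos(t)*x-np.sin(t)*y,o[1]+np.sin(t)*x+np.cos(t)*y])
hood=lambda x,y: fr((HX,HY),HT,x,y)
iso=lambda x,y: fr((IX,IY),IT,x,y)
def pose(xy,z): return [float(xy[0]),float(xy[1]),float(z)]
def O(yaw): return [np.pi,0,float((yaw+np.pi)%(2*np.pi)-np.pi)]
def best(xy,z,yaw):   # of yaw, yaw+pi the one nearer in joint space
    q=sensors.observe()["qpos"]; c=[]
    for y in(yaw,yaw+np.pi):
        k=arm.inverse_kinematics(pose(xy,z),O(y))
        if k is not None: c.append((np.abs(np.array(k)-q).max(),y))
    return min(c)[1]
def st(t=""):
    o=sensors.observe(); print(t,"t=%.1f"%o["clock"],np.round(o["tool_pos"],4),"F",np.round(o["contact_force"],1),"T",np.round(o["torque"],2),"w=%.4f gf=%.1f"%(o["width"],o["gripper_force"]),"q6=%.2f"%o["qpos"][5]); return o
def save(n,name,box=None,scale=2):
    s=snapshot(n);f=s["frame"][:,:,::-1]
    if box: f=f[box[1]:box[3],box[0]:box[2]]
    cv2.imwrite("pics/"+name+".png",cv2.resize(f,None,fx=scale,fy=scale,interpolation=cv2.INTER_CUBIC)); return s
E
cat > off.py <<'E'
from h import *
fingers.grip(0)
y=best(iso(75,0)/1 if 0 else iso(.075,0),.2,IT+np.pi/2)
arm.goto(pose(iso(.075,0),.22),O(y)); st("above")
arm.move_straight(pose(iso(.075,0),.122),O(y),.15,until_force=8); st("down")
print(arm.move_straight(pose(iso(.0,0),.122),O(y),.12,until_force=25)); st("pushed")
arm.move_straight(pose(iso(.0,0),.22),O(y),.25)
s=save("side","iso1",(300,200,420,300),5)
[print(b) for b in blobs(s,.11,.16,(.5,.66),(-.45,-.3),5)]; st()
E
python3 off.py
```

```text
above t=5.2 [ 0.6384 -0.3825  0.2201] F [ 0.7 -0.2  0.5] T [-0.08  0.07  0.03] w=0.0004 gf=0.0 q6=-0.55
down t=6.0 [ 0.6386 -0.3837  0.1229] F [0.8 0.5 1. ] T [-0.06 -0.01  0.04] w=0.0007 gf=0.0 q6=-0.55
True
pushed t=6.3 [ 0.6168 -0.3827  0.1262] F [1.8 0.5 2.6] T [-0.04 -0.3  -0.07] w=0.0005 gf=1.6 q6=-0.57
(array([ 597.5, -380.2]), array([25.7, 47.8]), 7.4, np.float64(136.2), [370, 231, 19, 19, 217])
 t=7.0 [ 0.5629 -0.3766  0.2184] F [-0.2 -0.1 -0.3] T [-0.11  0.11 -0.02] w=0.0002 gf=0.0 q6=-0.61
```

```bash
cat > off2.py <<'E'
from h import *
y=best(iso(.075,0),.2,IT+np.pi/2)
arm.move_straight(pose(iso(.075,0),.22),O(y),.25)
arm.move_straight(pose(iso(.075,0),.122),O(y),.2,until_force=8)
for x in (.062,.05,.04,.03,.02,.01,0):
    r=arm.move_straight(pose(iso(x,0),.122),O(y),.04,until_force=35); st(r)
    if r: break
arm.move_straight(pose(iso(max(x,.0)+.01,0),.22),O(y),.25)
s=save("side","iso2",(300,200,420,300),5)
[print(b) for b in blobs(s,.11,.16,(.5,.66),(-.45,-.3),5)]; st()
E
python3 off2.py
```

```text
False t=8.5 [ 0.6249 -0.3824  0.1226] F [ 0.  -1.1  0.4] T [-0.15  0.03 -0.02] w=0.0003 gf=0.0 q6=-0.56
False t=9.0 [ 0.6167 -0.3818  0.125 ] F [6.5 2.3 9.3] T [ 0.39 -0.93  0.02] w=0.0004 gf=4.2 q6=-0.57
False t=9.4 [ 0.6105 -0.3815  0.1283] F [10.8  5.4 19. ] T [ 0.98 -1.62 -0.06] w=0.0003 gf=8.3 q6=-0.58
False t=9.8 [ 0.5936 -0.3799  0.1232] F [-0.6 -0.4  0.6] T [-0.1   0.08  0.  ] w=0.0003 gf=0.2 q6=-0.59
False t=10.2 [ 0.5822 -0.3786  0.1213] F [0.1 0.5 0.1] T [-0.09  0.07  0.  ] w=0.0007 gf=0.0 q6=-0.59
False t=10.6 [ 0.5729 -0.378   0.1221] F [-0.  -0.8 -0. ] T [-0.06  0.08 -0.08] w=0.0004 gf=0.0 q6=-0.60
False t=11.0 [ 0.5629 -0.3772  0.1221] F [-0.6  0.3  0.3] T [-0.02  0.    0.  ] w=0.0006 gf=0.0 q6=-0.61
(array([ 530.8, -375. ]), array([44.5, 25.7]), 84.8, np.float64(136.7), [348, 241, 19, 20, 209])
 t=11.6 [ 0.5725 -0.3775  0.2189] F [ 0.   0.1 -0.9] T [-0.06  0.08  0.03] w=0.0003 gf=0.0 q6=-0.60
```

```bash
cat >> h.py <<'E'
B0={"A":(.379,.312,-161.9),"B":(.414,.087,-5.5),"C":(.423,-.110,-13.3),"D":(.387,-.343,-178)}
LANE={"A":.1275,"B":.0425,"C":-.0425,"D":-.1275}
def find(zlo=.018,zhi=.042,xr=(.25,.62),yr=(-.47,.42)):
    out=[]
    for n,dx in(("top",.0022),("side",-.0022)):
        s=snapshot(n); l=[]
        for b in blobs(s,zlo,zhi,xr,yr,60,True):
            if abs(max(b[1])-140)<14 and abs(min(b[1])-41)<9:
                a=b[2]+(0 if b[1][0]>b[1][1] else 90)
                l.append((b[0][0]/1000+dx,b[0][1]/1000,(a+90)%180-90))
        out.append(l)
    return out
def locate(k):
    near=[m for l in find() for m in l if np.hypot(m[0]-B0[k][0],m[1]-B0[k][1])<.08]
    print(k,"seen",np.round(near,3).tolist())
    r=np.median(np.array(near),0) if len(near)!=2 else np.mean(near,0)
    a=r[2]
    d=(B0[k][2]-a+90)%180-90   # keep nose sense
    return r[0],r[1],np.radians(B0[k][2]-d)
def carry(k,g=.048,z=.019):
    x,y,t=locate(k); print(" pose",round(x,4),round(y,4),round(np.degrees(t),1))
    gp=np.array([x,y])-g*np.array([np.cos(t),np.sin(t)])
    pp=hood(-.100-g,LANE[k]); c=[]
    for w in(0,np.pi):
        a=arm.inverse_kinematics(pose(gp,z),O(t+w)); b=arm.inverse_kinematics(pose(pp,z+.01),O(HT+w))
        if a is not None and b is not None: c.append((max(abs(a[5]),abs(b[5])),w))
    m,w=min(c); print(" max q6",round(m,2))
    fingers.grip(.066)
    arm.goto(pose(gp,.2),O(t+w)); arm.move_straight(pose(gp,z),O(t+w),.2,until_force=15)
    fingers.grip(0); o=st(" gripped")
    if o["width"]<.035: raise SystemExit("missed")
    arm.move_straight(pose(gp,.16),O(t+w),.2)
    arm.goto(pose(pp,.16),O(HT+w)); st(" over")
    print(arm.move_straight(pose(pp,z+.013),O(HT+w),.15,until_force=8))
    print(arm.move_straight(pose(pp,z+.0095),O(HT+w),.03,until_force=6)); st(" placed")
    print(" on board:",[[tuple(np.round(m,4)) for m in l] for l in find(.028,.055,(.48,.69),(-.2,.18))],"want",np.round(hood(-.1,LANE[k]),4))
    return w
def slide(k,w,g=.048,z=.019):
    r=arm.move_straight(pose(hood(-.010-g+.006,LANE[k]),z+.0095),O(HT+w),.08,until_force=12); st(" slid %s"%r)
    fingers.grip(.06)
    p=hood(-.13,LANE[k]); cur=sensors.observe()["tool_pos"]
    arm.move_straight(pose(cur[:2],.1),O(HT+w),.2)
    arm.move_straight(pose(p,.1),O(HT+w),.2); fingers.grip(0)
    push(k,w)
def push(k,w):
    p=hood(-.13,LANE[k])
    arm.move_straight(pose(p,.034),O(HT+w),.2,until_force=10)
    r=arm.move_straight(pose(hood(-.082,LANE[k]),.034),O(HT+w),.05,until_force=8)
    o=st(" push %s"%r); e=o["tool_pos"][:2]-[HX,HY]; print(" finger hood x",round(e[0]*np.cos(HT)+e[1]*np.sin(HT),4))
    arm.move_straight(pose(p,.034),O(HT+w),.2); arm.move_straight(pose(p,.2),O(HT+w),.25)
E
python3 - <<'E'
from h import *
w=carry("D"); open("w","w").write(str(w))
save("side","D1")
E
```

```text
D seen [[0.386, -0.344, 2.4]]
 pose 0.3864 -0.3435 -177.6
 max q6 1.97
 gripped t=15.6 [ 0.4346 -0.3417  0.0195] F [-0.8  0.6  6. ] T [ 0.13  0.31 -0.09] w=0.0398 gf=30.0 q6=0.74
 over t=18.7 [ 0.5404 -0.144   0.1598] F [-0.8 -0.2 -0.7] T [-0.04  0.04  0.03] w=0.0394 gf=30.0 q6=-1.97
True
True
 placed t=19.7 [ 0.5401 -0.1442  0.109 ] F [-2.  -0.7  3.9] T [-0.14  0.46 -0.02] w=0.0383 gf=30.0 q6=-1.97
 on board: [[], []] want [ 0.5886 -0.1432]
```

View pics/D1.png

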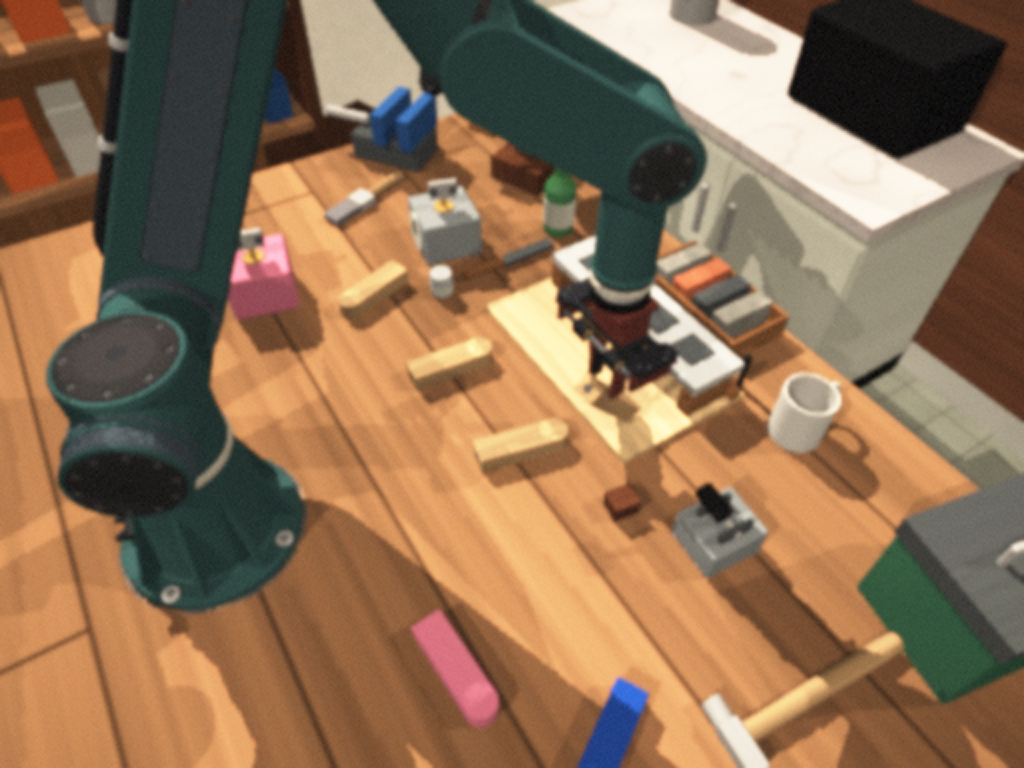

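The blank is hidden behind the gripper at about (650,385), and contact came earlier than it should have, with the TCP at z=0.109. I'll check with the wrist camera.

```bash
python3 - <<'E'
from h import *
s=save("wrist","D2",None,1.2); p=cloud(s); st()
t=snapshot("top"); q=cloud(t); m=(q[...,0]>.5)&(q[...,0]<.68)&(abs(q[...,1]+.143)<.03)
f=t["frame"].astype(int)
for r in range(*np.where(m.any(1))[0][[0,-1]],3):
    c=np.where(m[r])[0]; 
    if len(c): c=c[len(c)//2]; print(np.round(q[r,c],3),f[r,c])
E
```

```text
t=19.9 [ 0.5398 -0.1441  0.1087] F [-2.4 -0.6  5.6] T [-0.19  0.65 -0.05] w=0.0384 gf=30.0 q6=-1.97
[ 0.593 -0.117  0.517] [61 77 71]
[ 0.585 -0.122  0.518] [44 61 57]
[ 0.573 -0.129  0.532] [47 82 76]
[ 0.565 -0.136  0.533] [58 99 90]
[ 0.556 -0.141  0.538] [ 68 113 103]
[ 0.548 -0.143  0.539] [ 76 125 114]
[ 0.541 -0.144  0.537] [ 76 128 116]
[ 0.533 -0.144  0.537] [ 81 137 125]
[ 0.526 -0.144  0.535] [ 84 139 127]
[ 0.518 -0.144  0.533] [ 76 129 117]
[ 0.512 -0.145  0.527] [46 79 72]
[ 0.505 -0.142  0.525] [27 45 41]
[ 0.502 -0.121  0.5  ] [25 41 39]
[ 0.503 -0.125  0.458] [31 50 46]
[ 0.503 -0.128  0.416] [46 80 72]
[ 0.501 -0.136  0.386] [42 71 65]
[ 0.501 -0.131  0.338] [ 92 113  98]
[ 0.5   -0.137  0.295] [119 114 100]
[ 0.52  -0.145  0.129] [163 130  92]
[ 0.51  -0.135  0.13 ] [249 212 127]
[ 0.5   -0.136  0.122] [237 190 112]
[ 0.509 -0.151 -0.002] [219 151  84]
```

View pics/D2.png

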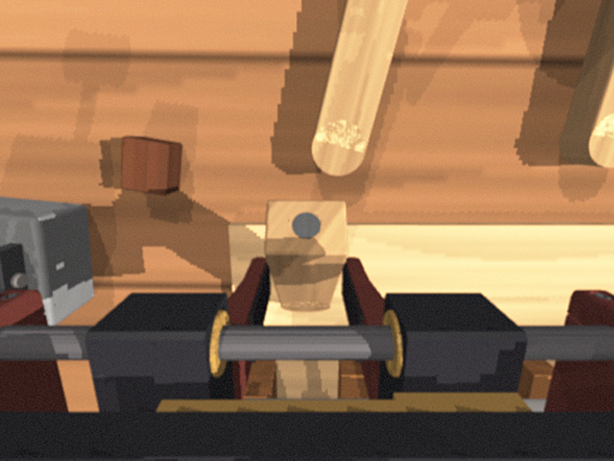

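The slackened grip let the blank droop: the tail face with its hole is visible at (306,225), and the nose is on the board. Pressing straight down should lay it flat again.

```bash
python3 - <<'E'
from h import *
w=float(open("w").read()); pp=hood(-.148,LANE["D"])
for z in (.095,.08,.065,.05,.04,.034,.0295):
    r=arm.move_straight(pose(pp,z),O(HT+w),.05,until_force=25); st(r)
    if r: break
save("wrist","D3",None,1.2)
E
```

```text
True t=20.2 [ 0.5362 -0.1435  0.105 ] F [-3.7  2.3  5.9] T [0.42 0.72 0.05] w=0.0387 gf=30.0 q6=-1.97
```

View pics/D3.png

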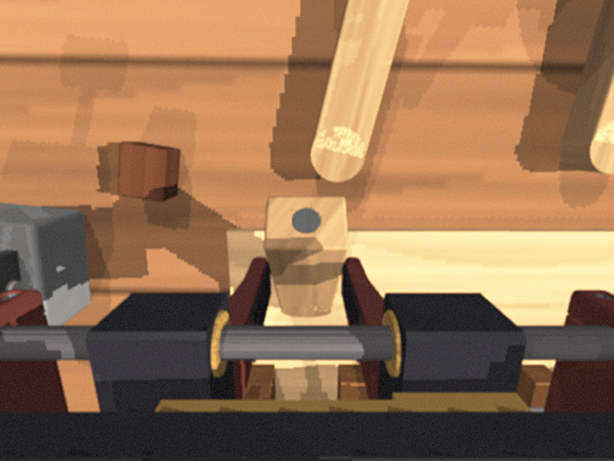

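```bash
cat >> h.py <<'E'
def flatten(k,w,th,nose=-.03):
    """blank drooped by th: set the nose on the board at hood x=nose, then arc back about it"""
    a=lambda t:(nose-.118*np.cos(t)+.0245*np.sin(t), .010+.118*np.sin(t)+.0245*np.cos(t)-.005)
    x,z=a(th); c=sensors.observe()["tool_pos"]
    arm.move_straight(pose(c[:2],z+.03),O(HT+w),.15)
    arm.move_straight(pose(hood(x,LANE[k]),z+.03),O(HT+w),.15)
    print(arm.move_straight(pose(hood(x,LANE[k]),z-.012),O(HT+w),.04,until_force=5)); o=st(" nose down, expected z %.4f"%z)
    dz=o["tool_pos"][2]-z
    for t in np.linspace(th,0,9)[1:]:
        x,z=a(t); r=arm.move_straight(pose(hood(x,LANE[k]),z+dz*t/th),O(HT+w),.06,until_force=25)
        st(" %.2f %s"%(t,r))
        if r: break
E
python3 - <<'E'
from h import *
w=float(open("w").read()); flatten("D",w,np.radians(48))
save("wrist","D4",None,1.2)
E
```

```text
True
 nose down, expected z 0.1091 t=21.9 [ 0.5955 -0.1429  0.1099] F [-2.6  0.2  5.3] T [-0.05  0.54 -0.02] w=0.0382 gf=30.0 q6=-1.93
 0.73 False t=22.2 [ 0.5842 -0.1431  0.1033] F [-9.5  0.2 14.1] T [-0.02  1.72 -0.  ] w=0.0379 gf=30.0 q6=-1.94
 0.63 False t=22.6 [ 0.5724 -0.143   0.0949] F [-13.4  -0.6  18.1] T [-0.16  2.54 -0.06] w=0.0382 gf=30.0 q6=-1.94
 0.52 False t=22.9 [ 0.5681 -0.1434  0.0855] F [-2.1 -0.2  3.9] T [ 0.05  0.47 -0.  ] w=0.0379 gf=30.0 q6=-1.95
 0.42 False t=23.3 [ 0.5609 -0.1435  0.0753] F [-1.5 -0.   1.2] T [ 0.04 -0.01  0.05] w=0.0379 gf=30.0 q6=-1.95
 0.31 False t=23.7 [ 0.5534 -0.1435  0.0646] F [-1.1 -0.7  1.4] T [-0.03  0.11  0.04] w=0.0377 gf=30.0 q6=-1.96
 0.21 False t=24.0 [ 0.5478 -0.1436  0.0533] F [-0.4  0.4  2.3] T [0.05 0.05 0.04] w=0.0379 gf=30.0 q6=-1.96
 0.10 False t=24.4 [ 0.5435 -0.1437  0.0414] F [-0.1 -0.   1.5] T [-0.04 -0.07 -0.01] w=0.0379 gf=30.0 q6=-1.96
 0.00 False t=24.7 [ 0.5409 -0.1438  0.0291] F [ 0.1 -0.1  1.1] T [-0.01 -0.22 -0.03] w=0.0395 gf=30.0 q6=-1.97
```

View pics/D4.png

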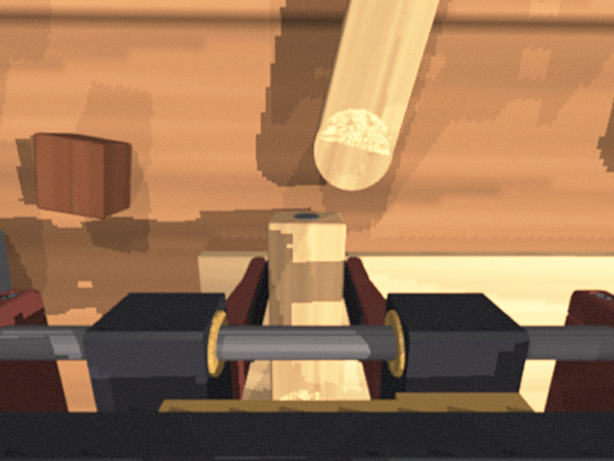

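The blank is flat again: the tail is level at (308,220) and the sides are parallel to the lane. Now I'll slide it in.

```bash
python3 - <<'E'
from h import *
w=float(open("w").read()); slide("D",w)
print([[tuple(np.round(m,4)) for m in l] for l in find()])
s=save("top","D5",(180,95,300,190),6)
[print(b) for b in blobs(s,.03,.05,(.58,.67),(-.2,-.1),10)]
E
```

```text
slid False t=26.1 [ 0.6371 -0.1425  0.0289] F [-3.7 -0.6  5. ] T [0.21 0.51 0.03] w=0.0396 gf=30.0 q6=-1.91
 push True t=30.1 [ 0.6051 -0.143   0.0341] F [-0.4  0.   4.7] T [ 0.02  0.04 -0.03] w=0.0004 gf=2.3 q6=-1.93
 finger hood x -0.0835
[[(np.float64(0.414), np.float64(0.088), np.float64(-5.2))], [(np.float64(0.3791), np.float64(0.3108), np.float64(18.4)), (np.float64(0.4145), np.float64(0.0877), np.float64(-5.8)), (np.float64(0.4233), np.float64(-0.1098), np.float64(-12.0))]]
(array([ 660.1, -120.8]), array([18.6, 14.4]), 0.0, np.float64(40.1), [266, 140, 5, 6, 21])
(array([ 616.8, -118.4]), array([29.5, 18.2]), 15.1, np.float64(39.4), [265, 150, 6, 9, 39])
```

```bash
cat >> h.py <<'E'
def tail(k):
    for n,dx in(("top",.0022),("side",-.0022)):
        s=snapshot(n);p=cloud(s)-[HX-dx,HY,0]; q=p@np.array([[np.cos(HT),-np.sin(HT),0],[np.sin(HT),np.cos(HT),0],[0,0,1]])
        m=(q[...,2]>.030)&(q[...,2]<.05)&(abs(q[...,1]-LANE[k])<.03)&(q[...,0]>-.2)&(q[...,0]<-.01)
        if m.sum()>10: v=q[m]; print(k,n,"tail x %.4f y %.4f..%.4f z %.4f n %d"%(np.percentile(v[:,0],2),*np.percentile(v[:,1],[3,97]),np.median(v[:,2]),m.sum()))
        else: print(k,n,"hidden")
E
python3 - <<'E'
from h import *
w=float(open("w").read()); k="D"
p=hood(-.12,LANE[k])
arm.move_straight(pose(p,.034),O(HT+w),.2)
for x in(-.09,-.08,-.076,-.072):
    r=arm.move_straight(pose(hood(x,LANE[k]),.034),O(HT+w),.03,until_force=18); st(r)
    if r: break
arm.move_straight(pose(p,.034),O(HT+w),.2); arm.move_straight(pose(p,.2),O(HT+w),.25)
arm.goto([.40,.2,.3],O(w)); tail(k); save("side","D6",(230,120,400,250),4.7)
E
```

```text
False t=33.6 [ 0.5985 -0.1431  0.034 ] F [-0.7  0.1  1.2] T [ 0.02 -0.03 -0.01] w=0.0005 gf=0.2 q6=-1.93
False t=34.1 [ 0.6097 -0.1431  0.0341] F [1.5 0.3 0.7] T [-0.01 -0.08  0.03] w=0.0004 gf=0.5 q6=-1.92
False t=34.3 [ 0.6116 -0.1429  0.0341] F [-3.3 -1.   5.5] T [-0.08  0.55 -0.01] w=0.0004 gf=2.4 q6=-1.92
False t=34.6 [ 0.6154 -0.1427  0.0341] F [-4.2 -0.8  6. ] T [-0.04  0.8  -0.03] w=0.0002 gf=2.9 q6=-1.92
D top tail x -0.1082 y -0.1334..-0.0988 z 0.0394 n 190
D side tail x -0.0822 y -0.1366..-0.0988 z 0.0409 n 267
```

View pics/D6.png

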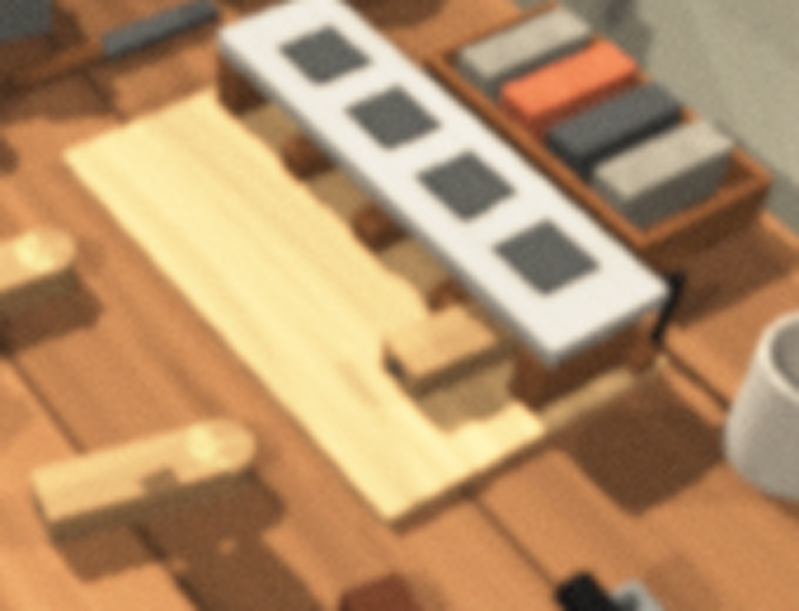

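The blank sits in the rightmost lane, shifted towards the left divider, with its tail at (390,360) in the crop. I'll measure it more precisely.

```bash
python3 - <<'E'
from h import *
for n,dx in(("top",.0022),("side",-.0022)):
    s=snapshot(n);p=cloud(s)-[HX-dx,HY,0]; q=p@np.array([[np.cos(HT),-np.sin(HT),0],[np.sin(HT),np.cos(HT),0],[0,0,1]])
    m=(q[...,2]>.033)&(q[...,2]<.046)&(abs(q[...,1])<.2)&(q[...,0]>-.14)&(q[...,0]<.0)
    k,l,stt,_=cv2.connectedComponentsWithStats(m.astype(np.uint8))
    for i in range(1,k):
        if stt[i,4]>25: v=q[l==i]*1000; print(n,stt[i,4],cv2.minAreaRect(v[:,:2].astype(np.float32)),np.round(v.min(0)),np.round(v.max(0)))
    # batten / panel front edge / board front along several lanes
    for y in(-.085,0,.085,.15):
        a=q[(abs(q[...,1]-y)<.006)]; pz=a[(a[:,2]>.07)&(a[:,2]<.09)&(abs(a[:,0])<.12)]; b=a[(a[:,2]>.007)&(a[:,2]<.014)&(a[:,0]<-.05)&(a[:,0]>-.2)]
        print(n,y,"panel x %.4f..%.4f"%(pz[:,0].min(),pz[:,0].max()) if len(pz) else "-","board front %.4f"%b[:,0].min() if len(b) else "-")
print(np.round(sensors.observe()["tool_pos"],3))
E
```

```text
top 191 ((-48.425411224365234, -104.23504638671875), (62.93578338623047, 67.92633819580078), 89.38284301757812) [ -83. -136.   33.] [-14. -73.  46.]
top -0.085 panel x -0.0214..0.0751 board front -0.1495
top 0 panel x -0.0209..0.0774 board front -0.1505
top 0.085 panel x -0.0217..0.0795 board front -0.1916
top 0.15 panel x -0.0225..0.0777 board front -0.1845
side 36 ((-12.179903984069824, 84.36128234863281), (21.879066467285156, 26.9979248046875), 2.737849712371826) [-22.  70.  33.] [-1. 98. 41.]
side 39 ((-11.249656677246094, 0.22961807250976562), (24.37177848815918, 21.37030601501465), 89.5558090209961) [-22. -12.  33.] [-1. 12. 40.]
side 324 ((-41.712127685546875, -103.06806945800781), (66.3350601196289, 81.31155395507812), 86.00386810302734) [ -84. -139.   34.] [ -0. -72.  46.]
side 29 ((-17.266521453857422, -173.7888946533203), (15.848958969116211, 33.0370979309082), 32.27452087402344) [ -23. -184.   34.] [  -2. -156.   46.]
side -0.085 panel x -0.0236..0.0793 board front -0.1519
side 0 panel x -0.0223..0.0776 board front -0.1515
side 0.085 panel x -0.0216..0.0775 board front -0.1506
side 0.15 panel x -0.0215..0.0762 board front -0.1512
[0.4   0.199 0.3  ]
```

```bash
cat >> h.py <<'E'
def push2(y,w,x0=-.098,x1=-.074,F=10,z=.034):
    p=hood(-.125,y)
    c=sensors.observe()["tool_pos"]
    if c[0]>.6 or c[2]<.15 or np.hypot(*(c[:2]-p))>.15: arm.goto(pose(p,.2),O(HT+w))
    arm.move_straight(pose(p,.1),O(HT+w),.25); arm.move_straight(pose(p,z),O(HT+w),.12,until_force=10)
    f0=sensors.observe()["contact_force"]
    for x in np.arange(x0,x1+1e-6,.003):
        r=arm.move_straight(pose(hood(x,y),z),O(HT+w),.05,until_force=F)
        o=sensors.observe(); print("  %.3f got %.4f F"%(x,(o["tool_pos"][0]-HX)),np.round(o["contact_force"]-f0,1),r)
        if r or o["contact_force"][0]-f0[0]<-F: break
    arm.move_straight(pose(p,z),O(HT+w),.2); arm.move_straight(pose(p,.2),O(HT+w),.25)
E
python3 - <<'E'
from h import *
w=float(open("w").read())
push2(-.117,w)
arm.goto([.40,.2,.3],O(w)); tail("D"); save("top","D7",(255,120,315,165),10); st()
E
```

```text
-0.098 got -0.0968 F [-1.1 -1.1  0.5] False
  -0.095 got -0.0936 F [-0.2 -0.9 -0.6] False
  -0.092 got -0.0903 F [-0.6 -0.5 -0.6] False
  -0.089 got -0.0872 F [ 0.  -0.6  1. ] False
  -0.086 got -0.0844 F [-0.8 -1.4  1.9] False
  -0.083 got -0.0817 F [-3.6 -0.6  3.2] False
  -0.080 got -0.0790 F [-4.8 -1.3  5. ] False
  -0.077 got -0.0764 F [-5.5  0.4  5.7] False
  -0.074 got -0.0733 F [-6.2 -1.5  5.9] False
D top tail x -0.1038 y -0.1354..-0.0988 z 0.0394 n 192
D side tail x -0.0828 y -0.1367..-0.0991 z 0.0408 n 269
 t=45.7 [0.4006 0.1993 0.2996] F [0.4 0.8 0.7] T [0.   0.01 0.03] w=0.0003 gf=0.0 q6=-1.26
```

View pics/D7.png

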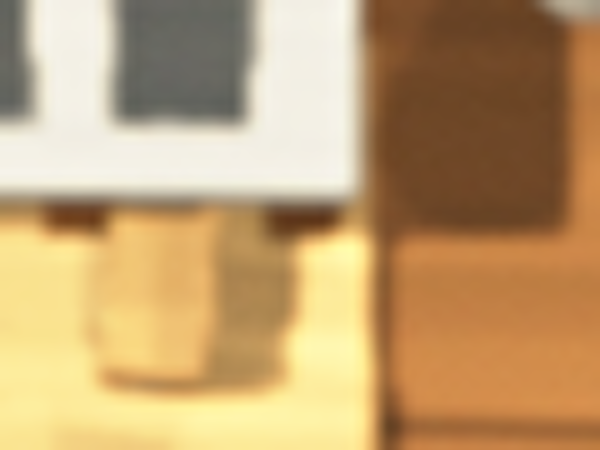

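D is home: the push contact is stiff and the tail is at about -0.081. Now C.

```bash
cat >> h.py <<'E'
def slide2(k,w,g=.048,z=.019):
    r=arm.move_straight(pose(hood(-.010-g+.004,LANE[k]),z+.0095),O(HT+w),.1,until_force=12); st(" slid %s"%r)
    fingers.grip(.06); c=sensors.observe()["tool_pos"]
    arm.move_straight(pose(c[:2],.1),O(HT+w),.25); arm.move_straight(pose(hood(-.125,LANE[k]),.1),O(HT+w),.25); fingers.grip(0)
    push2(LANE[k],w,-.088,-.078)
E
cat > do.py <<'E'
import sys
from h import *
k=sys.argv[1]; w=carry(k); open("w","w").write(str(w))
o=sensors.observe()
if o["tool_pos"][2]>.034: save("wrist",k+"x",None,1.2); raise SystemExit("high: droop?")
slide2(k,w)
arm.goto([.40,.25 if k in "CD" else -.25,.3],O(HT+w)); [tail(j) for j in "DCBA"]; st()
E
python3 do.py C
```

```text
C seen [[0.424, -0.11, -13.0], [0.424, -0.111, -12.9]]
 pose 0.4238 -0.1104 -12.9
 max q6 1.36
 gripped t=50.8 [ 0.3773 -0.0997  0.0194] F [0.1 0.5 7.8] T [0.23 0.19 0.06] w=0.0399 gf=30.0 q6=1.36
 over t=52.3 [ 0.5379 -0.0584  0.1582] F [-1.6 -0.8 -1.3] T [-0.07  0.3  -0.01] w=0.0393 gf=30.0 q6=1.32
False
True
 placed t=53.5 [ 0.5409 -0.0592  0.0295] F [-0.4 -0.   4.4] T [ 0.03  0.19 -0.01] w=0.0397 gf=30.0 q6=1.32
 on board: [[], []] want [ 0.5875 -0.0582]
 slid True t=53.9 [ 0.5408 -0.0592  0.0295] F [-1.5 -0.8  5.8] T [-0.05  0.29 -0.01] w=0.0394 gf=30.0 q6=1.32
  -0.088 got -0.1245 F [ 0.1  0.1 -1. ] True
D top tail x -0.0810 y -0.1334..-0.0987 z 0.0395 n 189
D side tail x -0.0815 y -0.1369..-0.0988 z 0.0409 n 263
C top tail x -0.1685 y -0.0623..-0.0255 z 0.0395 n 403
C side tail x -0.1683 y -0.0634..-0.0252 z 0.0411 n 485
B top hidden
B side hidden
A top hidden
A side hidden
 t=60.8 [0.4003 0.2497 0.2999] F [0.2 0.3 0.5] T [0.   0.15 0.03] w=0.0005 gf=0.0 q6=1.97
```

```bash
cat >> h.py <<'E'
def shove(k,w,x0,z=.0295):
    """with the blank held at hood x0, slide it home in steps"""
    for x in list(np.arange(x0+.02,-.06,.03))+[-.058,-.055]:
        r=arm.move_straight(pose(hood(x,LANE[k]),z),O(HT+w),.08,until_force=25)
        if r: st(" stop at cmd %.3f"%x)
    st(" slid")
    fingers.grip(.06); c=sensors.observe()["tool_pos"]
    arm.move_straight(pose(c[:2],.1),O(HT+w),.25); arm.move_straight(pose(hood(-.125,LANE[k]),.1),O(HT+w),.25); fingers.grip(0)
    push2(LANE[k],w,-.090,-.078,20)
E
python3 - <<'E'
from h import *
k="C"; w=best(hood(-.1465,LANE[k]),.2,HT)-HT; open("w","w").write(str(w))
fingers.grip(.06)
arm.goto(pose(hood(-.1465,LANE[k]),.2),O(HT+w)); arm.move_straight(pose(hood(-.1465,LANE[k]),.0295),O(HT+w),.2,until_force=15)
fingers.grip(0); st("grip"); shove(k,w,-.1465)
arm.goto([.40,.25,.3],O(HT+w)); [tail(j) for j in "DC"]; st(); print(find())
E
```

```text
grip t=64.6 [ 0.5416 -0.059   0.0303] F [-0.9  0.6  6.7] T [0.02 0.26 0.04] w=0.0390 gf=30.0 q6=1.32
 stop at cmd -0.127 t=64.8 [ 0.5428 -0.0588  0.0301] F [ 1.  -0.2  5.5] T [-0.04  0.06 -0.03] w=0.0394 gf=30.0 q6=1.33
 stop at cmd -0.097 t=65.1 [ 0.543  -0.0587  0.03  ] F [-0.7 -0.1  6.3] T [0.09 0.21 0.08] w=0.0394 gf=30.0 q6=1.33
 stop at cmd -0.067 t=65.5 [ 0.5501 -0.0579  0.0298] F [1.2 0.2 2.6] T [ 0.06 -0.24 -0.04] w=0.0391 gf=30.0 q6=1.33
 stop at cmd -0.058 t=65.9 [ 0.553  -0.0574  0.0295] F [0.1 0.2 4.6] T [ 0.14 -0.07  0.02] w=0.0392 gf=30.0 q6=1.34
 stop at cmd -0.055 t=66.3 [ 0.5596 -0.0569  0.0293] F [ 1.3 -0.1  3.2] T [-0.02 -0.28 -0.  ] w=0.0397 gf=30.0 q6=1.34
 slid t=66.3 [ 0.5596 -0.0569  0.0293] F [ 1.3 -0.1  3.2] T [-0.02 -0.28 -0.  ] w=0.0397 gf=30.0 q6=1.34
  -0.090 got -0.1235 F [ 0.1 -0.2 -0. ] True
D top tail x -0.0816 y -0.1335..-0.0988 z 0.0392 n 189
D side tail x -0.0817 y -0.1368..-0.0989 z 0.0408 n 266
C top tail x -0.1507 y -0.0585..-0.0218 z 0.0398 n 395
C side tail x -0.1511 y -0.0617..-0.0232 z 0.0412 n 484
 t=73.1 [0.4005 0.2493 0.2996] F [ 0.2 -0.3  0.1] T [ 0.01  0.13 -0.06] w=0.0006 gf=0.0 q6=1.97
[[(np.float64(0.41409999999999997), np.float64(0.0878), -5.0)], [(np.float64(0.3804), np.float64(0.31110000000000004), 19.299999999999997), (np.float64(0.4146), np.float64(0.0858), -6.199999999999989)]]
```

```bash
cat >> h.py <<'E'
def shove(k,w,x0,z):
    """blank held at hood x0, TCP z where it rests: lift 1.5 mm, slide in, push home"""
    zz=z+.0015; arm.move_straight(pose(hood(x0,LANE[k]),zz),O(HT+w),.02)
    for x in (-.10,-.066,-.058,-.055):
        for _ in range(3):
            r=arm.move_straight(pose(hood(x,LANE[k]),zz),O(HT+w),.08,until_force=30)
            if not r or x>-.06: break
            st(" stop at cmd %.3f"%x)
    st(" slid"); c=sensors.observe()["tool_pos"]
    if c[0]<HX-.068: raise SystemExit("not in")
    fingers.grip(.06)
    arm.move_straight(pose(c[:2],.1),O(HT+w),.25); arm.move_straight(pose(hood(-.125,LANE[k]),.1),O(HT+w),.25); fingers.grip(0)
    push2(LANE[k],w,-.090,-.078,20)
def regrip_shove(k,x0):
    w=best(hood(x0,LANE[k]),.2,HT)-HT; fingers.grip(.06)
    arm.goto(pose(hood(x0,LANE[k]),.2),O(HT+w)); arm.move_straight(pose(hood(x0,LANE[k]),.0295),O(HT+w),.2,until_force=15)
    fingers.grip(0); o=st("grip"); shove(k,w,x0,o["tool_pos"][2])
    return w
E
python3 - <<'E'
from h import *
w=regrip_shove("C",-.129)
arm.goto([.40,.25,.3],O(HT+w)); [tail(j) for j in "DC"]; st()
E
```

```text
grip t=77.0 [ 0.5591 -0.0585  0.0303] F [-1.4  1.8  6.6] T [0.31 0.25 0.04] w=0.0392 gf=30.0 q6=1.33
 slid t=78.9 [ 0.6296 -0.0575  0.0311] F [-4.9 -0.7  0.7] T [-0.07  1.02 -0.11] w=0.0393 gf=29.9 q6=1.36
  -0.090 got -0.0896 F [ 0.8  1.  -0.5] False
  -0.087 got -0.0872 F [-0.8  0.6  1.7] False
  -0.084 got -0.0837 F [-2.2  0.4  3.5] False
  -0.081 got -0.0810 F [-3.5 -0.   4.7] False
  -0.078 got -0.0784 F [-5.3 -0.   5.3] False
D top tail x -0.0817 y -0.1339..-0.0988 z 0.0395 n 184
D side tail x -0.0813 y -0.1371..-0.0991 z 0.0407 n 270
C top tail x -0.0818 y -0.0621..-0.0252 z 0.0392 n 202
C side tail x -0.0819 y -0.0635..-0.0237 z 0.0409 n 255
 t=87.6 [0.4006 0.2493 0.2996] F [-0.6 -0.4 -0.5] T [-0.    0.15  0.01] w=0.0003 gf=0.0 q6=1.97
```

```bash
cat > do.py <<'E'
import sys
from h import *
k=sys.argv[1]; w=carry(k); o=sensors.observe()
if o["tool_pos"][2]>.034: save("wrist",k+"x",None,1.2); raise SystemExit("high: droop?")
shove(k,w,-.148,o["tool_pos"][2])
[tail(j) for j in "DCBA"]; st(); print(find())
E
python3 do.py B
```

```text
B seen [[0.414, 0.088, -4.9], [0.415, 0.086, -6.1]]
 pose 0.4145 0.0867 -5.5
 max q6 1.66
 gripped t=93.2 [0.3671 0.0914 0.0194] F [-0.3  0.7  6.9] T [0.17 0.12 0.03] w=0.0394 gf=30.0 q6=-1.41
 over t=94.8 [0.536  0.0267 0.1585] F [-1.4  0.7 -1.3] T [-0.    0.1  -0.01] w=0.0396 gf=30.0 q6=-1.66
False
False
 placed t=96.1 [0.5398 0.0262 0.0294] F [0.2 0.6 4.3] T [ 0.15 -0.03  0.01] w=0.0398 gf=30.0 q6=-1.66
 on board: [[], []] want [0.5865 0.0268]
 slid t=98.3 [0.628  0.0274 0.0301] F [-5.6  0.2 -0.1] T [-0.02  1.04 -0.01] w=0.0394 gf=30.0 q6=-1.65
  -0.090 got -0.0907 F [-0.2  0.9  0.1] False
  -0.087 got -0.0882 F [-2.1  1.1  2.4] False
  -0.084 got -0.0848 F [-2.8  1.3  3.2] False
  -0.081 got -0.0823 F [-4.9  1.1  5. ] False
  -0.078 got -0.0798 F [-6.   0.6  5.9] False
D top tail x -0.0806 y -0.1355..-0.0989 z 0.0402 n 190
D side tail x -0.0814 y -0.1365..-0.0993 z 0.0410 n 266
C top tail x -0.0808 y -0.0621..-0.0319 z 0.0389 n 63
C side tail x -0.0809 y -0.0635..-0.0236 z 0.0410 n 256
B top hidden
B side tail x -0.0813 y 0.0215..0.0605 z 0.0409 n 234
A top hidden
A side hidden
 t=105.8 [0.5612 0.0265 0.1993] F [-0.6 -0.1  0.4] T [-0.01 -0.03 -0.03] w=0.0005 gf=0.0 q6=-1.66
[[(np.float64(0.37889999999999996), np.float64(0.3123), 18.200000000000003)], [(np.float64(0.3792), np.float64(0.31289999999999996), 17.5)]]
```

```bash
python3 do.py A
```

```text
A seen [[0.379, 0.312, 18.6], [0.38, 0.312, 19.1]]
 pose 0.3794 0.3119 -161.2
 max q6 1.64
 gripped t=110.0 [0.4251 0.3277 0.0195] F [-0.5 -0.7  5.6] T [ 0.04  0.16 -0.07] w=0.0395 gf=30.0 q6=-1.37
 over t=113.4 [0.5373 0.1114 0.1598] F [ 0.2 -0.7 -1.2] T [-0.06  0.25 -0.02] w=0.0393 gf=30.0 q6=1.64
False
True
 placed t=114.6 [0.539  0.1114 0.0295] F [-0.1 -0.6  4.9] T [-0.02  0.21 -0.01] w=0.0396 gf=30.0 q6=1.64
 on board: [[], []] want [0.5854 0.1118]
 slid t=116.8 [0.629  0.1123 0.0306] F [-2.9  0.6 -0.5] T [-0.    0.85  0.03] w=0.0398 gf=30.0 q6=1.63
  -0.090 got -0.0917 F [0.2 0.6 0.4] False
  -0.087 got -0.0892 F [-1.6 -0.8  2.3] False
  -0.084 got -0.0858 F [-2.4  0.3  3.7] False
  -0.081 got -0.0834 F [-3.1 -0.6  5.6] False
  -0.078 got -0.0808 F [-4.7  0.2  6.4] False
D top tail x -0.0813 y -0.1355..-0.0987 z 0.0395 n 190
D side tail x -0.0815 y -0.1367..-0.0998 z 0.0413 n 265
C top tail x -0.0803 y -0.0621..-0.0252 z 0.0392 n 198
C side tail x -0.0817 y -0.0632..-0.0245 z 0.0408 n 255
B top tail x -0.0809 y 0.0224..0.0489 z 0.0396 n 145
B side tail x -0.0820 y 0.0208..0.0615 z 0.0407 n 238
A top tail x -0.0753 y 0.1067..0.1080 z 0.0372 n 14
A side tail x -0.0810 y 0.1053..0.1464 z 0.0409 n 220
 t=124.4 [0.5601 0.1114 0.1993] F [-0.4  1.1 -0.4] T [0.05 0.13 0.06] w=0.0004 gf=0.0 q6=1.63
[[], []]
```

All four blanks are home, with tails at about -0.081 in their own lanes. Now the timer: the grey one at top-view (204,258), not the pink one at (178,410).

```bash
cat > key.py <<'E'
from h import *
from time import time
def blade():
    r=[]
    for n,dx in(("top",2.2),("side",-2.2)):
        for b in blobs(snapshot(n),.115,.15,(.5,.63),(.32,.43),25):
            if max(b[1])<60: r.append((b[0][0]+dx,b[0][1],(b[2]+(0 if b[1][0]>b[1][1] else 90)+90)%180-90))
    print("blade",np.round(r,1).tolist()); return np.mean(r,0)
if __name__=="__main__":
    # 'blade' was read at the start, and again here with the arm to the right
    b=blade(); yaw=np.radians(b[2]); xy=b[:2]/1000; z=.117
    fingers.grip(.06)
    c=[(abs(k[5]),y) for y in(yaw,yaw+np.pi) if (k:=arm.inverse_kinematics(pose(xy,z),O(y))) is not None]; y=min(c)[1]
    arm.goto(pose(xy,.2),O(y)); arm.move_straight(pose(xy,z),O(y),.2,until_force=10); st("at key")
    tot=0; done=False
    for i,lim in enumerate((1.9,2.6,1.2)):
        fingers.grip(0); o=st("grip"); t0=o["torque"][2]; q=np.array(o["qpos"]); a=0
        while a<lim-1e-6 and not done:
            d=min(.3 if tot<3.4 else .05,lim-a); a+=d; tot+=d
            qq=q.copy(); qq[5]+=a; arm.set_joints(qq); o=sensors.observe(); dt=o["torque"][2]-t0
            if tot>3.4 or dt>.25 or abs(dt)>.3: print("  %.2f q6 %.3f dT %.2f F"%(tot,o["qpos"][5],dt),np.round(o["contact_force"],0))
            if abs(dt)>.6: done=True
        st("turned %.2f"%tot); fingers.grip(.06)
        if done: break
        qq=np.array(sensors.observe()["qpos"]); qq[5]-=np.pi
        if i<2: arm.set_joints(qq)
    p=sensors.observe()["tool_pos"]; arm.move_straight(pose(p[:2],.22),None,.25)
    st("end %s"%done)
E
python3 key.py
```

```text
blade [[561.9, 377.4, -18.4], [561.3, 374.7, -10.2]]
at key t=128.3 [0.562  0.3761 0.1174] F [ 0.5  0.3 -0.6] T [-0.04 -0.02  0.02] w=0.0600 gf=0.0 q6=-0.83
grip t=129.1 [0.5622 0.3786 0.1172] F [ 0.6  7.  -3. ] T [ 1.17 -0.2  -0.12] w=0.0099 gf=29.8 q6=-0.83
turned 1.90 t=131.7 [0.5643 0.3795 0.1172] F [ 6.5  4.8 -5.9] T [ 0.65 -0.85 -0.07] w=0.0095 gf=29.9 q6=1.06
grip t=136.1 [0.5632 0.378  0.1173] F [ 4.7 -3.5 -1. ] T [-0.48 -0.58  0.  ] w=0.0098 gf=30.0 q6=-2.07
  3.70 q6 -0.282 dT -0.06 F [ 0.  5. -2.]
  3.75 q6 -0.232 dT -0.06 F [ 1.  5. -2.]
  3.80 q6 -0.182 dT 0.02 F [ 0.  4. -2.]
  3.85 q6 -0.132 dT -0.04 F [ 0.  5. -2.]
  3.90 q6 -0.082 dT -0.07 F [ 1.  5. -3.]
  3.95 q6 -0.032 dT -0.04 F [ 1.  6. -2.]
  4.00 q6 0.018 dT -0.08 F [ 1.  5. -2.]
  4.05 q6 0.068 dT -0.04 F [ 1.  6. -3.]
  4.10 q6 0.118 dT -0.03 F [ 1.  5. -2.]
  4.15 q6 0.168 dT -0.07 F [ 1.  6. -3.]
  4.20 q6 0.218 dT -0.05 F [ 1.  6. -3.]
  4.25 q6 0.268 dT -0.04 F [ 1.  6. -3.]
  4.30 q6 0.318 dT -0.08 F [ 1.  6. -2.]
  4.35 q6 0.368 dT -0.03 F [ 1.  6. -2.]
  4.40 q6 0.418 dT -0.05 F [ 1.  6. -3.]
  4.45 q6 0.468 dT -0.03 F [ 1.  6. -3.]
  4.50 q6 0.518 dT -0.07 F [ 1.  6. -2.]
turned 4.50 t=142.5 [0.5636 0.3788 0.1173] F [ 1.5  5.7 -2.4] T [ 0.68 -0.13 -0.06] w=0.0095 gf=30.0 q6=0.52
grip t=146.8 [0.5636 0.378  0.1173] F [ 1.8 -0.2 -1.2] T [ 0.11 -0.13  0.16] w=0.0095 gf=30.0 q6=-2.62
  4.55 q6 -2.568 dT -0.19 F [-1. -0. -1.]
  4.60 q6 -2.519 dT -0.20 F [1. 0. 0.]
  4.65 q6 -2.469 dT 0.01 F [ 0.  0. -1.]
  4.70 q6 -2.420 dT 0.44 F [ 1.  1. -1.]
  4.75 q6 -2.370 dT 0.63 F [ 1.  0. -1.]
turned 4.75 t=148.1 [0.5635 0.378  0.1173] F [ 0.9  0.1 -0.6] T [0.09 0.03 0.79] w=0.0109 gf=33.1 q6=-2.37
end True t=149.5 [0.5635 0.3779 0.2201] F [-0.1 -0.2 -1.2] T [ 0.06  0.04 -0.01] w=0.0602 gf=0.0 q6=-2.37
```

```bash
python3 - <<'E'
from h import *
from key import blade
y=best(iso(-.08,0),.22,IT+np.pi/2)
arm.goto([.45,.1,.3],O(y)); arm.goto(pose(iso(-.08,0),.22),O(y)); fingers.grip(0); st()
blade(); s=save("side","k1",(190,75,260,130),8)
[tail(j) for j in "DCBA"]
E
```

```text
t=154.4 [ 0.4834 -0.3707  0.22  ] F [0.2 0.1 0. ] T [-0.08  0.    0.02] w=0.0006 gf=0.0 q6=-0.69
blade [[561.6, 376.2, 81.8], [561.2, 374.7, 81.3]]
D top tail x -0.0815 y -0.1355..-0.0988 z 0.0390 n 192
D side tail x -0.0813 y -0.1365..-0.0989 z 0.0411 n 263
C top tail x -0.0809 y -0.0621..-0.0252 z 0.0400 n 196
C side tail x -0.0815 y -0.0631..-0.0246 z 0.0409 n 259
B top tail x -0.0806 y 0.0225..0.0594 z 0.0393 n 196
B side tail x -0.0821 y 0.0215..0.0599 z 0.0410 n 237
A top tail x -0.0809 y 0.1070..0.1445 z 0.0398 n 196
A side tail x -0.0812 y 0.1059..0.1450 z 0.0413 n 213
```

View pics/k1.png

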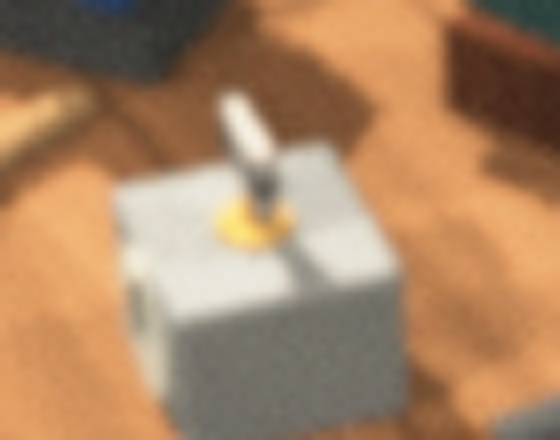

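The key blade is at 81.5°, which is 4.54 rad clockwise from the start, and the hard stop was felt. Now the isolator goes on.

```bash
python3 - <<'E'
from h import *
y=best(iso(-.08,0),.22,IT+np.pi/2)
arm.move_straight(pose(iso(-.08,0),.122),O(y),.15,until_force=8)
for x in (-.065,-.05,-.04,-.03,-.02,-.01,0):
    r=arm.move_straight(pose(iso(x,0),.122),O(y),.04,until_force=35); st(r)
    if r: break
arm.move_straight(pose(iso(x-.015,0),.22),O(y),.2)
arm.goto([.42,-.1,.3],O(y)); s=save("side","end",None,1.5)
[print(b) for b in blobs(s,.11,.16,(.5,.66),(-.45,-.3),5)]; [tail(j) for j in "DCBA"]; st()
E
```

```text
False t=156.3 [ 0.4987 -0.3718  0.1221] F [ 0.8  0.2 -0.2] T [-0.05  0.11  0.02] w=0.0004 gf=0.0 q6=-0.67
False t=156.8 [ 0.5124 -0.373   0.1229] F [-6.9  1.3  9.2] T [ 0.14  1.19 -0.02] w=0.0005 gf=4.8 q6=-0.65
True t=157.1 [ 0.515  -0.3732  0.1248] F [-4.3  0.7  7.6] T [-0.03  0.84 -0.05] w=0.0003 gf=3.7 q6=-0.65
(array([ 530.8, -374.6]), array([44.7, 25.1]), 87.3, np.float64(137.2), [348, 241, 19, 20, 210])
D top tail x -0.0713 y -0.1355..-0.0988 z 0.0398 n 153
D side tail x -0.0816 y -0.1368..-0.0990 z 0.0409 n 268
C top tail x -0.0774 y -0.0619..-0.0251 z 0.0395 n 149
C side tail x -0.0816 y -0.0634..-0.0249 z 0.0408 n 253
B top tail x -0.0806 y 0.0225..0.0594 z 0.0395 n 196
B side tail x -0.0814 y 0.0213..0.0608 z 0.0409 n 233
A top tail x -0.0809 y 0.1072..0.1444 z 0.0392 n 196
A side tail x -0.0813 y 0.1062..0.1456 z 0.0408 n 212
 t=159.3 [ 0.4201 -0.1003  0.2999] F [ 0.4 -0.5  0.9] T [-0.05  0.07  0.06] w=0.0005 gf=0.0 q6=-0.31
```

View pics/end.png

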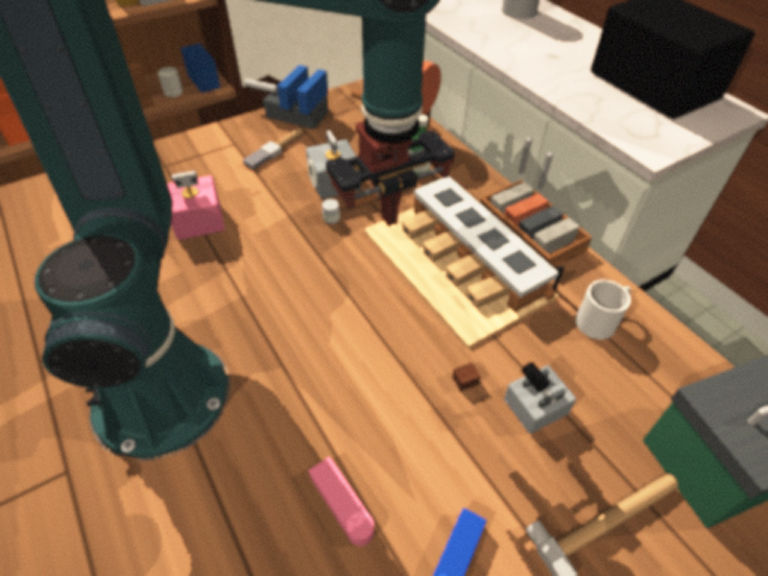

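The lane view shows four tails in a row, (415,225) to (488,290), and the handle still towards the robot at (535,378). A force spike stopped the push early, so I'll repeat it.

```bash
python3 - <<'E'
from h import *
y=best(iso(-.08,0),.22,IT+np.pi/2)
arm.goto(pose(iso(-.08,0),.22),O(y)); arm.move_straight(pose(iso(-.08,0),.122),O(y),.15,until_force=8)
for x in (-.062,-.052,-.045,-.038,-.03,-.02,-.01,0,.005):
    for _ in range(3):
        r=arm.move_straight(pose(iso(x,0),.122),O(y),.03,until_force=38); st((x,r))
        if not r: break
    if r: break
if r: c=sensors.observe()["tool_pos"]; print("blocked",c)
arm.move_straight(pose(iso(x-.02,0),.22),O(y),.2)
arm.goto([.42,-.1,.3],O(y)); s=snapshot("side")
[print(b) for b in blobs(s,.11,.16,(.5,.66),(-.45,-.3),5)]; [tail(j) for j in "DCBA"]; st()
E
```

```text
(-0.062, False) t=162.0 [ 0.5013 -0.372   0.1219] F [-0.1 -0.4 -0.2] T [-0.1   0.06  0.02] w=0.0003 gf=0.0 q6=-0.67
(-0.052, False) t=162.5 [ 0.5112 -0.373   0.1222] F [-3.1  0.2  3.5] T [0.01 0.59 0.01] w=0.0005 gf=2.1 q6=-0.66
(-0.045, False) t=162.8 [ 0.5153 -0.3733  0.1244] F [-15.2   2.3  25.1] T [0.49 2.64 0.03] w=0.0002 gf=12.0 q6=-0.65
(-0.038, False) t=163.2 [ 0.5217 -0.374   0.1276] F [-22.2   7.9  46. ] T [1.26 3.72 0.07] w=0.0003 gf=19.4 q6=-0.64
(-0.03, True) t=163.6 [ 0.533  -0.3755  0.1272] F [ 0.8  0.3 -0.1] T [-0.02  0.07  0.02] w=0.0001 gf=0.0 q6=-0.64
(-0.03, False) t=163.9 [ 0.5331 -0.3745  0.1216] F [-0.4 -0.2  0.4] T [-0.03  0.13 -0.03] w=0.0008 gf=0.2 q6=-0.64
(-0.02, False) t=164.4 [ 0.5436 -0.3756  0.122 ] F [-0.1  0.3  0.4] T [-0.09  0.01  0.02] w=0.0000 gf=0.0 q6=-0.63
(-0.01, False) t=164.9 [ 0.5534 -0.3763  0.122 ] F [-0.8  0.1 -0.4] T [-0.08  0.08 -0.02] w=0.0002 gf=0.0 q6=-0.62
(0, False) t=165.4 [ 0.5634 -0.3772  0.1219] F [-0.  -0.3  0.4] T [-0.1   0.07 -0.02] w=0.0003 gf=0.0 q6=-0.61
(0.005, False) t=165.7 [ 0.5684 -0.3776  0.122 ] F [-0.6 -0.5 -0.4] T [-0.13  0.16  0.02] w=0.0006 gf=0.0 q6=-0.61
(array([ 599.6, -380.3]), array([45.3, 27.1]), 87.0, np.float64(136.1), [370, 231, 19, 19, 219])
D top tail x -0.0717 y -0.1354..-0.0987 z 0.0399 n 149
D side tail x -0.0818 y -0.1371..-0.0991 z 0.0411 n 268
C top tail x -0.0781 y -0.0619..-0.0251 z 0.0401 n 149
C side tail x -0.0820 y -0.0633..-0.0243 z 0.0411 n 259
B top tail x -0.0813 y 0.0225..0.0595 z 0.0394 n 197
B side tail x -0.0815 y 0.0210..0.0596 z 0.0410 n 242
A top tail x -0.0807 y 0.1072..0.1442 z 0.0394 n 195
A side tail x -0.0815 y 0.1048..0.1459 z 0.0413 n 214
 t=168.0 [ 0.4201 -0.1002  0.2998] F [-0.4  0.3 -0. ] T [-0.08  0.09  0.02] w=0.0003 gf=0.0 q6=-0.31
```

```bash
python3 -c "
from h import *
print(arm.sign_off())"
```

```text
the job is handed in; nothing more can be done
None
```

I handed the job in at about 168 s of 210 s, and the arm was touching nothing: the lamp was switched off first, all four blanks are nose-in and home in lanes of their own, the timer is wound to its hard stop, and the isolator is back on; I did not re-measure the rasp, tin and offcut at the end.

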